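# Pack the wedge canisters head to tail

### The job

Finish packing the kitchen tray: take the wedge-shaped canister from the white drying caddy and the one standing on the counter (each has a knob on its lid to hold it by), and set both down in the tray's empty half, head to tail, so that all four canisters stand flat on the tray floor. Set them down rather than dropping them, leave the two already packed in their places, and do not disturb the orange half, steel bowl or mug.

Things in the scene. Friction and masses are not known exactly. Their poses are not given: they have to be found in the camera images.
- canister_a: To pack; starts in the caddy. Rigid steel wedge, wooden lid, 0.22 kg, 110 mm long, 60 tall, a right trapezoid in plan. Origin: underside, mid-length, mid-width (41 mm). z up, +x to the wide head. Tail at x=-55 (26 wide), head at x=+55 (56 wide). Straight side y=-20.5; the other slopes from y=+5.5 (tail) to +35.5 (head). Lowest 7 mm bevelled in 3 mm.
- canister_a_knob (a point): Centre of canister_a's square black lid knob, its only handle: 20 x 20 mm, sides along the canister's x and y, 26 mm tall (60 to 86 mm above the canister's origin), at x = +22 mm, y = 0 of the canister. Axes as the canister's.
- canister_b: To pack; starts upright on the open counter, any way round. Identical to canister_a in shape, axes, origin and knob.
- canister_b_knob (a point): Centre of canister_b's lid knob; same as canister_a_knob.
- packed_1: Already packed, to be left. Identical to canister_a. Its x axis points along the tray's +x; its straight side faces the empty half, about 2 mm past the tray's centre line (origin at about tray x = 0, y = +23 mm).
- packed_2: Already packed, to be left. Identical to canister_a, turned half round against packed_1 (its x axis along the tray's -x), sloping side to sloping side with it; origin at about tray x = 0, y = +65.5 mm.
- tray: Grey open tray, fixed to the counter: outside 132 mm (x) by 186 mm (y), 40 mm high, walls and floor 6 mm, inside 120 x 174 mm. Origin at the centre of its underside, z up. The y > 0 half holds packed_1 and packed_2, the y < 0 half is empty. Four canisters stand side by side across y only if they alternate head to tail, with about 10 mm to spare in all both ways.
- empty_half (a point): Centre of the floor of the tray's empty half (tray x = 0, y = -43.5, z = 6 mm), axes as the tray's. One canister goes by the y- wall, its straight side to the wall, x axis along tray +x (origin about tray y = -65 mm); the other between it and packed_1, x axis along tray -x (origin about tray y = -21 mm), straight side to packed_1.
- caddy: White open drying caddy, one snug pocket, fixed to the counter: outside 128 mm (x) by 74 mm (y), 60 mm high, walls and floor 6 mm, pocket 116 x 62 mm. Origin at the centre of its underside, z up. canister_a starts in it, x axes parallel, its origin 6 mm above the caddy's and its lid top 6 mm above the rim.
- orange_half: Bystander: half an orange, cut side up, 80 mm across, 39 mm tall, on the counter. Origin at the centre of its underside.
- steel_bowl: Bystander: steel bowl upside down, 112 mm across, 56 mm tall. Origin at the centre of its underside.
- mug: Bystander: white mug, 80 mm across, 90 mm tall. Origin at the centre of its underside.

How it is judged (in metres and radians):
At the end, for the whole second after the job is handed in: All four canisters stand upright (within 0.06 rad) on the tray's floor (undersides within 4 mm of it), inside the tray (origins within 12 mm of its centre line along x and 75 mm along y), at rest; they fit so only head to tail (z of packed_1 in the frame of tray between 0.002 and 0.01 m and x of packed_1 in the frame of tray between -0.012 and 0.012 m and y of packed_1 in the frame of tray between -0.075 and 0.075 m and angle between each of packed_1, packed_2, canister_a, canister_b's own z axis and vertical below 0.06 rad and linear speed of each of packed_1, packed_2, canister_a, canister_b below 0.02 m/s and z of packed_2 in the frame of tray between 0.002 and 0.01 m and x of packed_2 in the frame of tray between -0.012 and 0.012 m and y of packed_2 in the frame of tray between -0.075 and 0.075 m and z of canister_a in the frame of tray between 0.002 and 0.01 m and x of canister_a in the frame of tray between -0.012 and 0.012 m and y of canister_a in the frame of tray between -0.075 and 0.075 m and z of canister_b in the frame of tray between 0.002 and 0.01 m and x of canister_b in the frame of tray between -0.012 and 0.012 m and y of canister_b in the frame of tray between -0.075 and 0.075 m); the robot touches nothing.
It fails at once if a canister was dropped: moved faster than 0.6 m/s while out of the fingers (a fall of about 18 mm) ((contact force between the fingers and canister_a below 0.1 N and linear speed of canister_a above 0.6 m/s) or (contact force between the fingers and canister_b below 0.1 N and linear speed of canister_b above 0.6 m/s)).
It fails at once if one of the two packed canisters was taken out or shifted by more than 25 mm (distance of any of packed_1, packed_2 from where it was at the start of the episode above 0.025 m).
It fails at once if the orange half, steel bowl or mug was moved more than 40 mm (distance of any of orange_half, steel_bowl, mug from where it was at the start of the episode above 0.04 m).
It also fails if it takes over 61 s, if anything falls off the work surface, if the arm or the gripper's body presses on something with over 40 N, if the wrist force passes 120 N, or if a joint passes its speed limit or range.

### The arm

A 6-joint arm with a two-finger parallel gripper is mounted at the origin on the work surface. World frame = base frame: x ahead of the robot, y to its left, z up, the work surface at z = 0. Lengths are in m, angles in degrees, forces in N, time in s.
With the tool pointing down it reaches from about 0.375 to 0.9 m from the base axis. Payload 3.1 kg.
Tool frame: the origin (TCP) lies midway between the tips of the shut fingers; the grasp point (between the pads) lies 19 mm behind it; z points along the fingers, y is the line along which they close (so a half turn about z gives the same grasp; the last joint's range is limited). The gripper opens to 87 mm and grips with 3 to 60 N. Pads are 19 mm wide; open, the fingers measure 117 mm over their backs; the gripper's body (75 mm by 190 mm) begins 51 mm behind the grasp point.
Start: joints at [54.574, 30.224, 82.088, -0, 67.689, -10.227], TCP at [0.266, 0.566, 0.223] pointing down, gripper open.
Joint ranges: [-176.69, 176.69], [-43.24, 126.21], [12.49, 139.97], [-82, 262], [0, 151.66], [-163.58, 163.58]. Speed limits (degrees/s): [159.86, 159.86, 180, 180, 180, 180].

### API

Orientations are given as a 3x3 rotation matrix whose columns are the frame's x, y, z axes.
In Python, from rig import read_state, optics, bot gives the robot as it stands. The module is installed in compiled form; this text tells all that it offers.
- The arm moves only by the tool send_rows, never from a script. Its argument "commands" is a list of rows, each a list of 7 numbers: the turn, a rotation vector about the tool's x, y, z in units of 5 degrees (1.0 is 5 degrees), then the shift along the tool's x, y, z in units of 30 mm (1.0 is 30 mm), then the opening, from 0 (shut) to 1 (fully open). In form: [[rx, ry, rz, tx, ty, tz, gripper], ...]. A call has 1 to 20 rows; each row is the pose to reach, as a shift and turn from the pose commanded when the call began, along the tool's axes at that moment; what a row does not reach only later rows make up. A row lasts 1/12 s, in which the tool goes at most 41.7 mm and 7.16 degrees, less where a joint would pass 70% of its speed; a pose out of reach is approached as far as the arm can. A call with a gripper value outside its range is refused whole. The fingers move at their own pace and stop on an object; the grip force is fixed at half the most. Time passes only in rows, so rows that repeat a pose let the fingers close. It gives the time, the measured TCP pose, the force, the opening and the grip force at its end, in the units of the state.
- read_state(): the state, without advancing time (a new reading comes with each control period).
- optics.capture(name): name is "scene" or "top" or "wrist"; returns a dict with "image" (384x512x3 uint8, blue, green, red), "intrinsics" (3x3 intrinsics, pixels), "k1" (the pictures are not rectified: a ray, as slopes to the right and down, at radius r is drawn at 1 + k1 r^2 times it, then the intrinsics apply), "extrinsics" (4x4, takes a point from world to camera coordinates); the wrist camera has in their place "T_tool_cam" (4x4, takes a point from camera to tool coordinates, whose origin is the TCP and whose axes are the flange's). Camera axes: x right, y down, z forward; pixel columns grow to the right and rows downward; lengths in m; the calibration is good to about 2 mm. A picture is of the moment at which its call begins: read the wrist's pose just before it. There is no depth.
- bot.hand_in(): hands the job in; it is judged then, once.
The state is a dict: "time_s": time; "joint_positions": joint angles; "qvel": joint speeds; "tau": joint torques, N m; "position": TCP position; "tcp_rot": TCP orientation; "force": force on the tool from outside, world axes, zero at the start; "moment": the same for the moment, N m; "opening": opening from 0.0 (shut) to 1.0 (fully open); "grasp_force": force on a finger pad.
Only numpy, scipy, OpenCV 4.12 (cv2) and the standard library are available. Lean on these libraries where they do the work, as an engineer would, in place of code of your own. Each camera call takes 0.05 s, during which the arm holds its last target. There are 200 camera calls.

## Working session

There is one attempt and no reset: what is moved stays moved. The work goes in short steps, Python scripts to look and compute and a tool call to move; the robot and the scene stay as the last step left them, time stands still between calls to the robot, and variables do not carry over. Pictures are saved under pics/ and viewed, at most 10 in all, crops included, and the job is handed in when it is done.

Besides the shell and the picture viewer there is one more tool, called after "Call:" as name([rows], argument=value, ...), one row to a line, values as JSON. send_rows: Moves the arm, as the interface text tells. Its arguments: {"type":"object","properties":{"commands":{"type":"array","items":{"type":"array","items":{"type":"number"}}}},"required":["commands"]}

```bash
mkdir -p pics
python3 - <<'E'
from rig import read_state, optics, bot
import cv2, numpy as np
s=read_state(); print({k:np.round(v,4).tolist() for k,v in s.items()})
for n in("top","scene"):
    c=optics.capture(n); cv2.imwrite(f"pics/{n}0.png",c["image"])
    cv2.imwrite(f"pics/{n}0b.png",cv2.resize(c["image"],(800,600),interpolation=cv2.INTER_CUBIC))
    print(n,c["intrinsics"],c["k1"],c["extrinsics"])
E
```

```text
{'time_s': 0.0, 'joint_positions': [54.5736, 30.2786, 82.1557, 0.0014, 67.687, -10.2258], 'qvel': [-0.0511, -0.0266, -0.0246, 0.0891, 0.004, 0.0037], 'tau': [0.0016, -44.0032, -17.6597, 0.0633, 0.0582, -0.0002], 'position': [0.2657, 0.5649, 0.2216], 'tcp_rot': [[-0.9048, 0.4258, -0.0012], [0.4258, 0.9048, -0.0017], [0.0004, -0.0021, -1.0]], 'force': [0.3367, -0.016, 0.0562], 'moment': [-0.0444, 0.0186, 0.0461], 'grasp_force': 0.0, 'opening': 1.0004}
top [[398.4588505    0.         261.67472875]
 [  0.         398.4588505  191.28995534]
 [  0.           0.           1.        ]] -0.09132093593918683 [[ 0.03035641 -0.99953722 -0.00195726 -0.04374774]
 [-0.99674969 -0.03012544 -0.07471628  0.59160955]
 [ 0.07462274  0.00421901 -0.99720291  1.2499047 ]
 [ 0.          0.          0.          1.        ]]
scene [[414.88932508   0.         256.70762542]
 [  0.         414.88932508 192.5970581 ]
 [  0.           0.           1.        ]] -0.01784612329621821 [[-0.84359109  0.53663034  0.01954347  0.51624986]
 [ 0.37695192  0.61770959 -0.69017542 -0.13886685]
 [-0.38244125 -0.57485889 -0.72337815  1.32929868]
 [ 0.          0.          0.          1.        ]]
```

View pics/top0b.png

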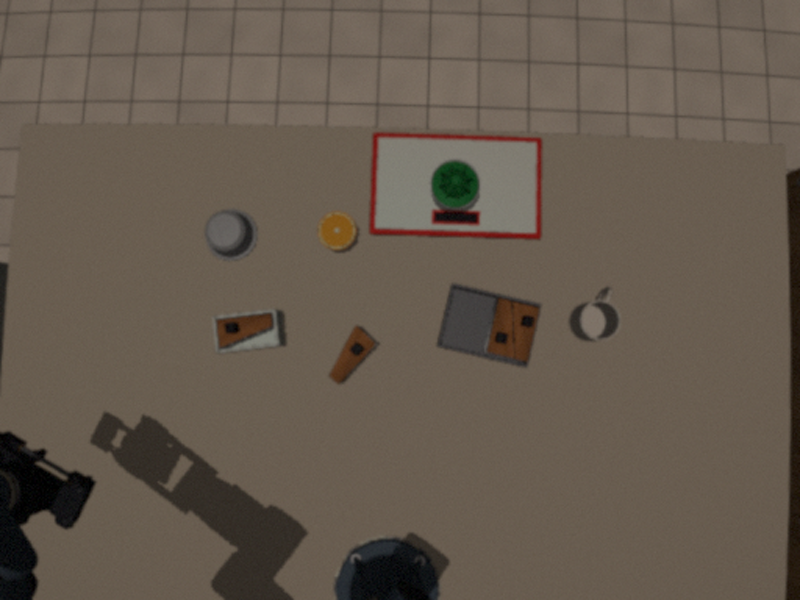

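View pics/scene0b.png

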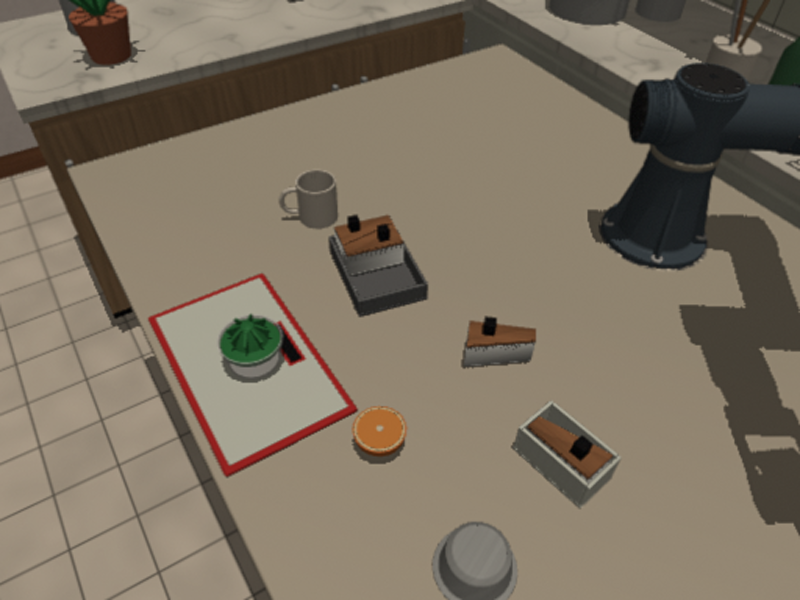

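Run:
```python
import cv2, numpy as np
im=cv2.imread("pics/top0.png")
a=cv2.resize(im[190:250,130:250],None,fx=5,fy=5,interpolation=cv2.INTER_CUBIC)
b=cv2.resize(im[178:238,265:385],None,fx=5,fy=5,interpolation=cv2.INTER_CUBIC)
cv2.imwrite("pics/crop1.png",cv2.convertScaleAbs(np.vstack([a,b]),alpha=1.6))
```

```text
(no output)
```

View pics/crop1.png

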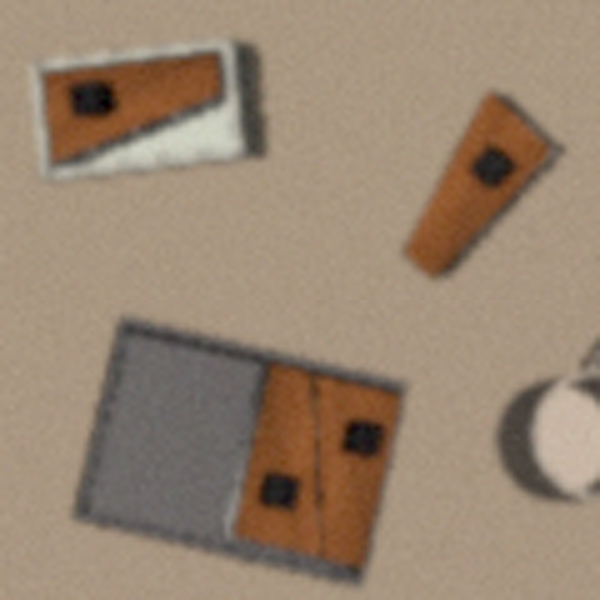

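```bash
cat > h.py <<'E'
import numpy as np, cv2
from scipy.optimize import least_squares
def ray(uv,K,k1,R,t):
    """pixel -> world origin, dir ; R,t world->cam"""
    p=np.array([(uv[0]-K[0,2])/K[0,0],(uv[1]-K[1,2])/K[1,1]]); q=p.copy()
    for _ in range(20): q=p/(1+k1*(q@q))
    return -R.T@t, R.T@np.array([q[0],q[1],1.])
def at(uv,z,K,k1,E):
    o,d=ray(uv,K,k1,E[:3,:3],E[:3,3]); return (o+d*(z-o[2])/d[2])[:2]
def fit(model,pts,yaw0=None):
    """2D rigid fit model->pts; returns x,y,yaw deg, residuals mm"""
    m=np.array(model,float);p=np.array(pts); mc=m.mean(0);pc=p.mean(0)
    a=m-mc;b=p-pc; th=np.arctan2((a[:,0]*b[:,1]-a[:,1]*b[:,0]).sum(),(a*b).sum())
    R=np.array([[np.cos(th),-np.sin(th)],[np.sin(th),np.cos(th)]]); o=pc-R@mc
    return o,np.degrees(th),((m@R.T+o-p)*1000).round(1).tolist()
CAN=np.array([[55,-20.5],[55,35.5],[-55,-20.5],[-55,5.5],[22,0]])/1000
def wcam(s,c):
    T=np.eye(4);T[:3,:3]=s["tcp_rot"];T[:3,3]=s["position"]; return np.linalg.inv(T@c["T_tool_cam"])
E
python3 - <<'E'
from h import *
from rig import optics
c=optics.capture("top"); f=lambda u,v,z,ox,oy:at((ox+(u+.5)/5-.5,oy+(v+.5)/5-.5),z,c["intrinsics"],c["k1"],c["extrinsics"])
A=[f(u,v,z,130,190) for u,v,z in[(43,72,.066),(50,163,.066),(218,55,.066),(222,98,.066),(92,98,.092)]]
B=[f(u,v,z,130,190) for u,v,z in[(558,148,.06),(493,93,.06),(435,277,.06),(405,250,.06),(493,167,.086)]]
CD=[f(u,v,.06,130,190) for u,v in[(33,65),(233,40),(245,155),(45,180)]]
T=[f(u,v-300,.04,265,178) for u,v in[(122,320),(405,383),(360,582),(78,518)]]
P=[f(u,v-300,.092,265,178) for u,v in[(279,490),(363,438)]]
print("a",fit(CAN,A),A[4]);print("b",fit(CAN,B),B[4])
print("caddy",fit(np.array([[64,-37],[-64,-37],[-64,37],[64,37]])/1000,CD))
print("tray",fit(np.array([[-66,-93],[-66,93],[66,93],[66,-93]])/1000,T))
print("tray+",fit(np.array([[-66,-93],[-66,93],[66,93],[66,-93],[22,23],[-22,65.5]])/1000,T+P))
E
```

```text
a (array([0.52475333, 0.29776867]), np.float64(97.25315694527285), [[-0.1, -1.0], [0.5, -0.8], [-0.2, -0.8], [0.5, -0.3], [-0.6, 2.9]]) [0.52260431 0.31666303]
b (array([0.47292044, 0.08623917]), np.float64(-41.83087247174631), [[-1.4, -0.2], [3.3, 0.2], [-1.8, 0.1], [-0.4, 0.4], [0.4, -0.4]]) [0.48891519 0.07197378]
caddy (array([0.51681385, 0.29619944]), np.float64(98.87862483069806), [[0.9, 0.7], [1.1, -0.3], [-1.0, -1.0], [-1.0, 0.5]])
tray (array([ 0.54452598, -0.18838432]), np.float64(168.88228284999488), [[2.7, 1.2], [1.2, -1.4], [-2.4, -2.2], [-1.5, 2.3]])
tray+ (array([ 0.54449996, -0.18780941]), np.float64(168.79486997842832), [[2.8, 1.7], [1.1, -0.9], [-2.5, -1.5], [-1.4, 3.0], [-1.0, -1.2], [1.1, -1.1]])
```

```bash
cat >> h.py <<'E'
def delta(s,pos,yaw):
    """rows' numbers from measured pose to pose with tool down, tool y at world yaw (deg)"""
    from scipy.spatial.transform import Rotation as Ro
    R=np.array(s["tcp_rot"]); a=np.radians(yaw); y=np.array([np.cos(a),np.sin(a),0]); z=np.array([0,0,-1.])
    Rt=np.column_stack([np.cross(y,z),y,z])
    rv=Ro.from_matrix(R.T@Rt).as_rotvec(degrees=True)/5; t=R.T@(np.array(pos)-s["position"])/.03
    return np.r_[rv,t].round(3).tolist()
E
python3 - <<'E'
from h import *
from rig import *
print(delta(read_state(),(.522,.319,.22),-82))
E
```

```text
[-0.012, 0.022, 29.36, -11.222, -3.785, 0.062]
```

Call:
send_rows([
  [0,0,15,-6,-2,0,0.6],
  [0,0,29.4,-11.22,-3.8,0,0.6],
  [0,0,29.4,-11.22,-3.8,0,0.6],
  [0,0,29.4,-11.22,-3.8,0,0.6],
  [0,0,29.4,-11.22,-3.8,0,0.6],
  [0,0,29.4,-11.22,-3.8,0,0.6],
  [0,0,29.4,-11.22,-3.8,0,0.6],
  [0,0,29.4,-11.22,-3.8,0,0.6],
  [0,0,29.4,-11.22,-3.8,0,0.6],
  [0,0,29.4,-11.22,-3.8,0,0.6],
  [0,0,29.4,-11.22,-3.8,0,0.6],
  [0,0,29.4,-11.22,-3.8,0,0.6],
  [0,0,29.4,-11.22,-3.8,0,0.6],
  [0,0,29.4,-11.22,-3.8,0,0.6],
  [0,0,29.4,-11.22,-3.8,0,0.6],
  [0,0,29.4,-11.22,-3.8,0,0.6],
  [0,0,29.4,-11.22,-3.8,0,0.6],
  [0,0,29.4,-11.22,-3.8,0,0.6],
  [0,0,29.4,-11.22,-3.8,0,0.6],
  [0,0,29.4,-11.22,-3.8,0,0.6],
])

```text
time_s: 1.82
position: [0.5218, 0.3189, 0.2221]
tcp_rot: [[0.981, 0.194, -0.001], [0.194, -0.981, -0.0], [-0.001, 0.0, -1.0]]
force: [-0.1, 0.5, -0.3]
opening: 0.598
grasp_force: 0.0
```

Call:
send_rows([
  [0,0,0,0,0,0,0.6],
  [0,0,0,0,0,0,0.6],
  [0,0,0,0,0,0,0.6],
])

```text
time_s: 2.07
position: [0.522, 0.319, 0.2223]
tcp_rot: [[0.979, 0.203, -0.0], [0.203, -0.979, -0.0], [-0.0, 0.0, -1.0]]
force: [0.3, -0.2, 0.0]
opening: 0.598
grasp_force: 0.0
```

Run:
```python
from h import *
from rig import *
s=read_state(); c=optics.capture("wrist")
cv2.imwrite("pics/w1.png",c["image"]); cv2.imwrite("pics/w1b.png",cv2.resize(c["image"],(800,600),interpolation=cv2.INTER_CUBIC))
np.savez("w1.npz",E=wcam(s,c),K=c["intrinsics"],k1=c["k1"])
print(s["time_s"],s["position"],s["joint_positions"],delta(s,(.522,.319,.22),-82),c["T_tool_cam"])
```

```text
2.0667 [0.52196872 0.31900476 0.22233858] [ 2.09772234e+01  2.92142950e+01  8.40631523e+01 -2.26293038e-04
  6.67485625e+01  9.92639628e+01] [0.001, 0.005, 0.743, 0.001, 0.0, 0.078] [[-9.19269165e-04 -9.52849851e-01 -3.03440794e-01  8.38131273e-02]
 [ 9.99999575e-01 -8.54995776e-04 -3.44667487e-04 -1.09661089e-03]
 [ 6.89757660e-05 -3.03440982e-01  9.52850233e-01 -1.62702047e-01]
 [ 0.00000000e+00  0.00000000e+00  0.00000000e+00  1.00000000e+00]]
```

View pics/w1b.png

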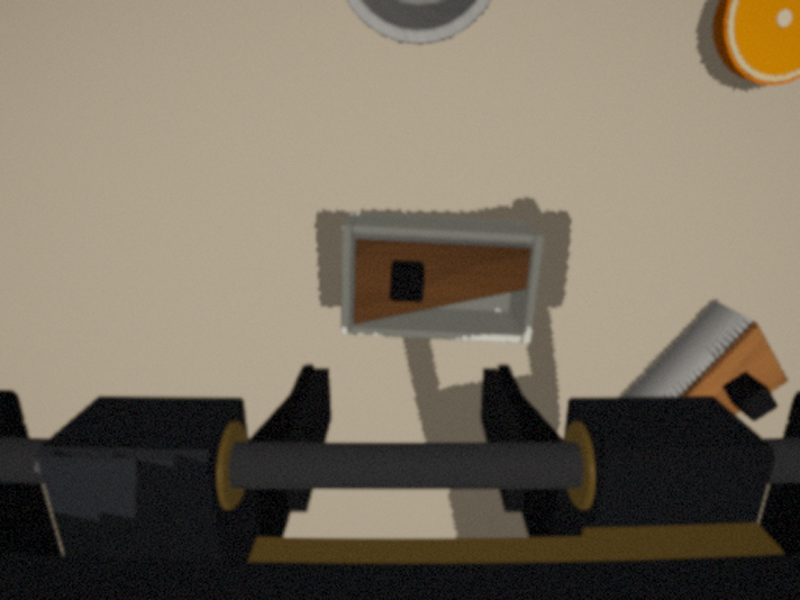

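Run:
```python
from h import *
w=np.load("w1.npz"); f=lambda u,v,z:at(((u+.5)/1.5625-.5,(v+.5)/1.5625-.5),z,w["K"],w["k1"],w["E"])
A=[f(*p) for p in[(356,238,.066),(354,323,.066),(531,247,.066),(527,290,.066),(408,280,.092)]]
print(fit(CAN,A),A[4], fit(CAN[:4],A[:4])[:2]); print(f(760,392,.086))
CD=[f(u,v,.06) for u,v in[(345,222),(543,237),(529,339),(344,330)]]
print("caddy",fit(np.array([[64,-37],[-64,-37],[-64,37],[64,37]])/1000,CD))
```

```text
(array([0.52857877, 0.29808541]), np.float64(98.19473649023685), [[0.6, 0.1], [0.4, 0.6], [-0.3, -1.0], [1.4, 0.3], [-2.0, -0.0]]) [0.5274286  0.31988207] (array([0.52808235, 0.29808009]), np.float64(98.36983029900483))
[0.49858243 0.07702984]
caddy (array([0.52099873, 0.29679803]), np.float64(98.20467017102135), [[0.7, 1.3], [2.8, -1.5], [-2.0, -2.0], [-1.5, 2.1]])
```

Run:
```python
from h import *
from rig import *
c=optics.capture("scene"); f=lambda u,v,z:at(((u+.5)/1.5625-.5,(v+.5)/1.5625-.5),z,c["intrinsics"],c["k1"],c["extrinsics"])
im=cv2.imread("pics/scene0.png")
for n,(u,v),z in(("a",(581,447),.079),("b",(489,326),.073)):
    u0,v0=int(u/1.5625),int(v/1.5625); m=(im[v0-10:v0+11,u0-10:u0+11].max(2)<45).astype(np.uint8)
    k,l,st,ce=cv2.connectedComponentsWithStats(m); i=l[10,10]; p=ce[i]+[u0-10,v0-10]
    print(n,st[i],p,at(p,z,c["intrinsics"],c["k1"],c["extrinsics"]),f(u,v,z))
```

```text
a [  4   3  14  15 132] [371.49242424 286.16666667] [0.52421438 0.31837369] [0.52345036 0.31808082]
b [ 7  5  9 12 81] [312.80246914 209.01234568] [0.49233127 0.07297074] [0.49123424 0.07146394]
```

Run:
```python
from h import *
from rig import *
print(delta(read_state(),(.5245,.319,.098),-82))
```

```text
[0.0, 0.003, 0.732, 0.082, 0.019, 4.148]
```

Call:
send_rows([
  [0,0,0.74,0.08,0.02,1,0.6],
  [0,0,0.74,0.08,0.02,2,0.6],
  [0,0,0.74,0.08,0.02,3,0.6],
  [0,0,0.74,0.08,0.02,3.8,0.6],
  [0,0,0.74,0.08,0.02,4.15,0.6],
  [0,0,0.74,0.08,0.02,4.15,0.6],
  [0,0,0.74,0.08,0.02,4.15,0.6],
])

```text
time_s: 2.75
position: [0.5249, 0.3191, 0.0982]
tcp_rot: [[0.991, 0.137, 0.0], [0.137, -0.991, 0.0], [0.0, -0.0, -1.0]]
force: [0.5, 0.1, 0.4]
opening: 0.602
grasp_force: 0.0
```

Run:
```python
from h import *
from rig import *
s=read_state(); c=optics.capture("wrist")
cv2.imwrite("pics/w2.png",c["image"]); cv2.imwrite("pics/w2b.png",cv2.convertScaleAbs(cv2.resize(c["image"],(800,600),interpolation=cv2.INTER_CUBIC),alpha=1.7))
np.savez("w2.npz",E=wcam(s,c),K=c["intrinsics"],k1=c["k1"])
print(s["time_s"],s["position"],delta(s,(.5245,.319,.098),-82))
```

```text
2.75 [0.52490491 0.31909269 0.09820785] [-0.0, -0.001, -0.022, -0.014, 0.001, 0.007]
```

View pics/w2b.png

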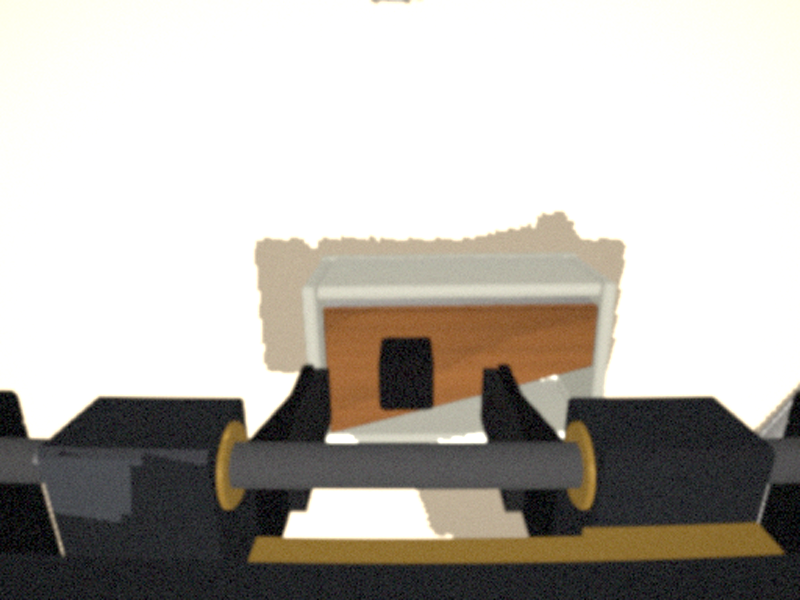

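Run:
```python
from h import *
w=np.load("w2.npz"); f=lambda u,v,z:at(((u+.5)/1.5625-.5,(v+.5)/1.5625-.5),z,w["K"],w["k1"],w["E"])
A=[f(*p) for p in[(325,308,.066),(333,430,.066),(596,304,.066),(593,367,.066)]]
print(fit(CAN[:4],A)); 
print("knob top corners",f(380,410,.092),f(432,410,.092),"lid far edge",f(380,338,.066),f(431,338,.066))
# where would knob centre lie: project tip edges
print("tip far edge at z .098",f(316,367,.098),f(495,367,.098))
```

```text
(array([0.52843429, 0.29810143]), np.float64(98.37184695663106), [[0.2, 1.0], [-1.0, 1.1], [-0.1, -1.9], [0.9, -0.2]])
knob top corners [0.51323579 0.32808311] [0.51582119 0.30930027] lid far edge [0.53094806 0.33145679] [0.53373623 0.31120387]
tip far edge at z .098 [0.52998259 0.35190358] [0.53833279 0.29125013]
```

Call:
send_rows([
  [0,0,0,0,0,0.5,0.6],
  [0,0,0,0,0,0.97,0.6],
  [0,0,0,0,0,0.97,0.6],
  [0,0,0,0,0,0.97,0.0],
  [0,0,0,0,0,0.97,0.0],
  [0,0,0,0,0,0.97,0.0],
  [0,0,0,0,0,0.97,0.0],
  [0,0,0,0,0,0.97,0.0],
  [0,0,0,0,0,0.97,0.0],
])

```text
time_s: 3.55
position: [0.5248, 0.319, 0.0695]
tcp_rot: [[0.991, 0.137, 0.001], [0.137, -0.991, 0.0], [0.001, -0.0, -1.0]]
force: [0.8, 0.2, 0.7]
opening: 0.233
grasp_force: 1.7
```

Call:
send_rows([
  [0,0,0,0,0,0,0],
  [0,0,0,0,0,0,0],
  [0,0,0,0,0,-0.3,0],
  [0,0,0,0,0,-0.7,0],
  [0,0,0,0,0,-1.1,0],
  [0,0,0,0,0,-1.5,0],
  [0,0,0,0,0,-1.9,0],
  [0,0,0,0,0,-2.3,0],
  [0,0,0,0,0,-2.9,0],
  [0,0,0,0,0,-3.6,0],
  [0,0,0,0,0,-4.3,0],
  [0,0,0,0,0,-4.3,0],
  [0,0,0,0,0,-4.3,0],
])

```text
time_s: 4.63
position: [0.5254, 0.3193, 0.1997]
tcp_rot: [[0.991, 0.137, 0.004], [0.137, -0.991, 0.001], [0.004, -0.001, -1.0]]
force: [0.1, 0.0, -0.7]
opening: 0.224
grasp_force: 29.9
```

Run:
```python
from h import *
from rig import *
s=read_state(); c=optics.capture("wrist")
o=np.array([.5445,-.188]); th=np.radians(168.8); R=np.array([[np.cos(th),-np.sin(th)],[np.sin(th),np.cos(th)]])
for n,p in(("wall knob",(.022,-.065)),("mid knob",(-.022,-.021))): print(n,o+R@p)
cv2.imwrite("pics/w3b.png",cv2.convertScaleAbs(cv2.resize(c["image"],(800,600),interpolation=cv2.INTER_CUBIC),alpha=1.5))
print(s["time_s"],s["position"],s["force"],s["grasp_force"],s["opening"],s["joint_positions"].round(1))
k=o+R@(.022,-.065); print(delta(s,(k[0],k[1],.20),-11.2))
```

```text
wall knob [ 0.53554422 -0.11996476]
mid knob [ 0.57015993 -0.1716731 ]
4.6333 [0.52537596 0.31931212 0.19973397] [ 0.05360269  0.01416117 -0.74891501] 29.94057368952781 0.22443730134842174 [ 20.9  30.8  85.1   0.   63.8 103. ]
[0.018, -0.044, -14.187, -1.668, 14.551, -0.028]
```

View pics/w3b.png

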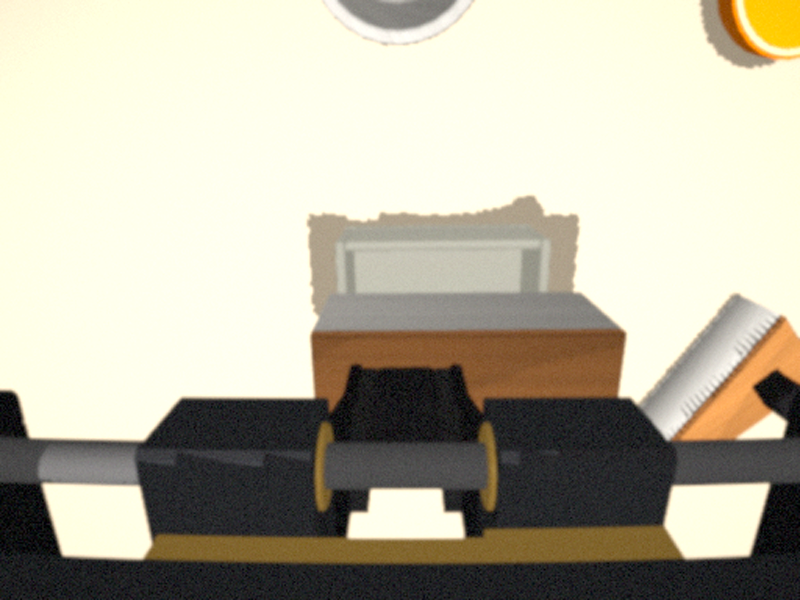

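Call:
send_rows([
  [0,0,-0.4,-0.05,0.4,0,0],
  [0,0,-1.2,-0.15,1.2,0,0],
  [0,0,-2.2,-0.26,2.2,0,0],
  [0,0,-3.2,-0.38,3.3,0,0],
  [0,0,-4.3,-0.5,4.4,0,0],
  [0,0,-5.4,-0.63,5.5,0,0],
  [0,0,-6.5,-0.75,6.6,0,0],
  [0,0,-7.6,-0.88,7.7,0,0],
  [0,0,-8.7,-1,8.8,0,0],
  [0,0,-9.8,-1.13,9.9,0,0],
  [0,0,-10.9,-1.25,11,0,0],
  [0,0,-11.9,-1.38,12.1,0,0],
  [0,0,-12.8,-1.5,13,0,0],
  [0,0,-13.5,-1.58,13.8,0,0],
  [0,0,-14,-1.64,14.3,0,0],
  [0,0,-14.19,-1.67,14.55,0,0],
  [0,0,-14.19,-1.67,14.55,0,0],
  [0,0,-14.19,-1.67,14.55,0,0],
  [0,0,-14.19,-1.67,14.55,0,0],
])

```text
time_s: 6.27
position: [0.5337, -0.1193, 0.1969]
tcp_rot: [[0.194, 0.981, -0.002], [0.981, -0.194, 0.001], [0.001, -0.003, -1.0]]
force: [0.3, 0.4, -0.7]
opening: 0.227
grasp_force: 29.9
```

Run:
```python
from h import *
from rig import *
s=read_state(); c=optics.capture("wrist")
cv2.imwrite("pics/w4b.png",cv2.convertScaleAbs(cv2.resize(c["image"],(800,600),interpolation=cv2.INTER_CUBIC),alpha=1.5))
np.savez("w4.npz",E=wcam(s,c),K=c["intrinsics"],k1=c["k1"])
print(s["time_s"],s["position"],s["grasp_force"],delta(s,(.5355,-.12,.20),-11.2))
```

```text
6.2667 [ 0.53373136 -0.11933034  0.19692283] 29.940700815059245 [-0.031, -0.011, 0.001, -0.01, 0.062, -0.103]
```

View pics/w4b.png

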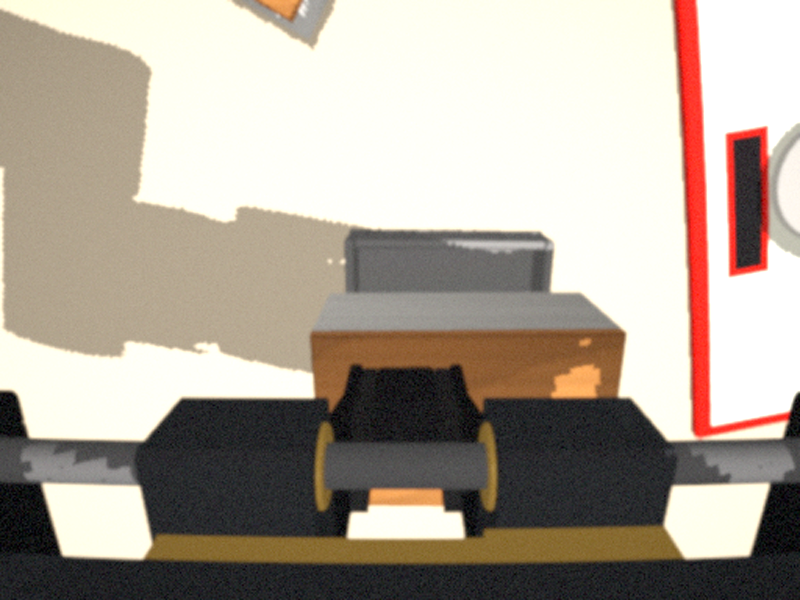

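Run:
```python
from h import *
w=np.load("w4.npz"); f=lambda u,v,z:at(((u+.5)/1.5625-.5,(v+.5)/1.5625-.5),z,w["K"],w["k1"],w["E"])
a,b=f(347,233,.04),f(552,234,.04); h,t=f(313,331,.1935),f(625,330,.1935); hb,tb=f(329,294,.1335),f(582,294,.1335)
print("rim",a,b,np.linalg.norm(a-b)); print("lid",h,t,np.linalg.norm(h-t),"bot",hb,tb,np.linalg.norm(hb-tb))
x=(a-b)/np.linalg.norm(a-b); y=np.array([-x[1],x[0]]); o=(a+b)/2+.093*y
print("tray o",o,"yaw",np.degrees(np.arctan2(x[1],x[0])))
for p in(h,t,hb,tb): print("in tray",[(p-o)@x,(p-o)@y])
```

```text
rim [ 0.50302433 -0.08287588] [ 0.6275044  -0.10800386] 0.12699095540734126
lid [ 0.50667998 -0.09101851] [ 0.6115737  -0.11145422] 0.10686585301804988 bot [ 0.50251149 -0.09479001] [ 0.61532593 -0.11707585] 0.11499458703846395
tray o [ 0.54686225 -0.18660106] yaw 168.58744204103908
in tray [np.float64(0.05830090373987029), np.float64(-0.08574171821704643)]
in tray [np.float64(-0.04856249745419068), np.float64(-0.08646561497253615)]
in tray [np.float64(0.06164069695332334), np.float64(-0.08121996370360601)]
in tray [np.float64(-0.05335289812684327), np.float64(-0.0816976023594386)]
```

```bash
cat >> h.py <<'E'
TO=np.array([.5462,-.1870]);TY=168.7
def tw(p):
    a=np.radians(TY); return TO+np.array([[np.cos(a),-np.sin(a)],[np.sin(a),np.cos(a)]])@p
def wt(p):
    a=np.radians(TY); return np.array([[np.cos(a),-np.sin(a)],[np.sin(a),np.cos(a)]]).T@(np.array(p)[:2]-TO)
E
python3 - <<'E'
from h import *
from rig import *
s=read_state();k=tw((.022,-.0645));print(k,delta(s,(*k,.115),TY-180))
E
```

```text
[ 0.537265   -0.11943954] [-0.023, -0.008, 0.028, 0.011, 0.115, 2.74]
```

Call:
send_rows([
  [0,0,0.03,0.01,0.12,0.7,0],
  [0,0,0.03,0.01,0.12,1.4,0],
  [0,0,0.03,0.01,0.12,2.1,0],
  [0,0,0.03,0.01,0.12,2.74,0],
  [0,0,0.03,0.01,0.12,2.74,0],
  [0,0,0.03,0.01,0.12,2.74,0],
])

```text
time_s: 6.82
position: [0.5374, -0.1195, 0.115]
tcp_rot: [[0.196, 0.981, -0.003], [0.981, -0.196, 0.001], [0.001, -0.003, -1.0]]
force: [0.8, 0.3, -2.3]
opening: 0.227
grasp_force: 29.9
```

Run:
```python
from h import *
from rig import *
s=read_state(); c=optics.capture("wrist")
cv2.imwrite("pics/w5b.png",cv2.convertScaleAbs(cv2.resize(c["image"][120:300,160:400],None,fx=3.3,fy=3.3,interpolation=cv2.INTER_CUBIC),alpha=1.8))
np.savez("w5.npz",E=wcam(s,c),K=c["intrinsics"],k1=c["k1"])
k=tw((.022,-.0645));print(s["position"],s["force"],delta(s,(*k,.115),TY-180))
```

```text
[ 0.53744667 -0.11950304  0.11497132] [ 0.78410612  0.32612072 -2.2704744 ] [-0.034, -0.009, 0.004, 0.001, -0.006, -0.001]
```

View pics/w5b.png

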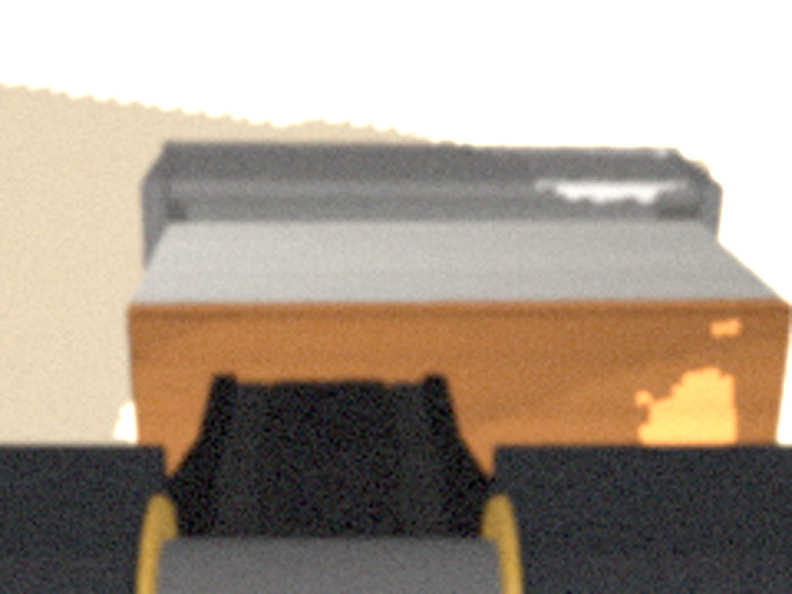

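Run:
```python
from h import *
w=np.load("w5.npz"); f=lambda u,v,z:at((160+(u+.5)/3.3-.5,120+(v+.5)/3.3-.5),z,w["K"],w["k1"],w["E"])
a,b=f(143,181,.04),f(720,183,.04); h,t=f(129,303,.1115),f(790,302,.1115); hb,tb=f(158,222,.0585),f(715,222,.0585)
x=(a-b)/np.linalg.norm(a-b); y=np.array([-x[1],x[0]]); o=(a+b)/2+.093*y
print(np.linalg.norm(a-b),np.linalg.norm(h-t),np.linalg.norm(hb-tb),"tray o",o,"yaw",np.degrees(np.arctan2(x[1],x[0])))
for p in(h,t,hb,tb): print("in tray",[(p-o)@x,(p-o)@y])
```

```text
0.12900346517725234 0.10721558212574128 0.11610821621588543 tray o [ 0.54568885 -0.19073764] yaw 168.5608595364678
in tray [np.float64(0.05505850146309037), np.float64(-0.0906989395525425)]
in tray [np.float64(-0.052156167951924584), np.float64(-0.0911413339361356)]
in tray [np.float64(0.05850768940650717), np.float64(-0.08888297088895493)]
in tray [np.float64(-0.05759989631052742), np.float64(-0.08926560883306282)]
```

Run:
```python
from h import *
w=np.load("w5.npz");K,k1,E=w["K"],w["k1"],w["E"]
def pr(P):
    q=E[:3,:3]@P+E[:3,3]; q=q[:2]/q[2]; q=q*(1+k1*q@q); u=K[0,0]*q[0]+K[0,2],K[1,1]*q[1]+K[1,2]
    return [round((u[0]-160+.5)*3.3-.5),round((u[1]-120+.5)*3.3-.5)]
for n,y,z in(("outer base",-.093,0),("outer rim",-.093,.04),("inner rim",-.087,.04),("inner floor",-.087,.006)):
    s=.066 if y<-.09 else .06
    print(n,pr(np.r_[tw((s,y)),z]),pr(np.r_[tw((-s,y)),z]))
for n,y,z in(("lid",-.085,.1115),("bevel",-.085,.0585),("bottom",-.082,.0515)):
    print(n,pr(np.r_[tw((.055,y)),z]),pr(np.r_[tw((-.055,y)),z]))
```

```text
outer base [160, 129] [674, 130]
outer rim [133, 165] [726, 166]
inner rim [162, 191] [697, 192]
inner floor [182, 157] [655, 158]
lid [127, 315] [803, 315]
bevel [173, 223] [700, 224]
bottom [178, 227] [689, 228]
```

Run:
```python
import cv2,numpy as np
from rig import *
im=np.mean([cv2.cvtColor(optics.capture("wrist")["image"],cv2.COLOR_BGR2GRAY) for _ in range(3)],0)
for c in((225,255),(270,300),(345,360)): print(c,[(r,int(im[r,c[0]:c[1]].mean())) for r in range(156,216)])
for r in (175,178,182): print(r,[(x,int(im[r-1:r+2,x].mean())) for x in list(range(198,224))+list(range(362,386))])
```

```text
(225, 255) [(156, 135), (157, 125), (158, 122), (159, 121), (160, 116), (161, 102), (162, 83), (163, 70), (164, 65), (165, 63), (166, 63), (167, 62), (168, 63), (169, 63), (170, 63), (171, 64), (172, 67), (173, 72), (174, 76), (175, 78), (176, 78), (177, 76), (178, 72), (179, 71), (180, 72), (181, 74), (182, 76), (183, 76), (184, 77), (185, 77), (186, 83), (187, 95), (188, 105), (189, 110), (190, 110), (191, 110), (192, 111), (193, 112), (194, 113), (195, 113), (196, 113), (197, 112), (198, 112), (199, 112), (200, 113), (201, 113), (202, 112), (203, 111), (204, 111), (205, 111), (206, 111), (207, 111), (208, 110), (209, 109), (210, 105), (211, 94), (212, 82), (213, 73), (214, 68), (215, 65)]
(270, 300) [(156, 191), (157, 183), (158, 172), (159, 160), (160, 146), (161, 127), (162, 100), (163, 78), (164, 67), (165, 63), (166, 62), (167, 62), (168, 63), (169, 63), (170, 63), (171, 63), (172, 66), (173, 70), (174, 74), (175, 77), (176, 78), (177, 76), (178, 73), (179, 71), (180, 72), (181, 75), (182, 76), (183, 76), (184, 76), (185, 78), (186, 83), (187, 95), (188, 103), (189, 106), (190
[... 2006 characters left out ...]
(375, 125), (376, 157), (377, 182), (378, 194), (379, 197), (380, 198), (381, 198), (382, 198), (383, 198), (384, 197), (385, 198)]
182 [(198, 121), (199, 115), (200, 99), (201, 82), (202, 77), (203, 75), (204, 74), (205, 74), (206, 70), (207, 67), (208, 60), (209, 59), (210, 56), (211, 56), (212, 60), (213, 63), (214, 70), (215, 75), (216, 76), (217, 75), (218, 74), (219, 76), (220, 76), (221, 76), (222, 76), (223, 75), (362, 57), (363, 58), (364, 58), (365, 59), (366, 58), (367, 61), (368, 64), (369, 68), (370, 72), (371, 73), (372, 74), (373, 83), (374, 107), (375, 142), (376, 171), (377, 190), (378, 196), (379, 198), (380, 198), (381, 198), (382, 197), (383, 198), (384, 198), (385, 197)]
```

Call:
send_rows([
  [0,0,0,-0.11,-0.02,0,0],
  [0,0,0,-0.11,-0.02,0.15,0],
  [0,0,0,-0.11,-0.02,0.35,0],
  [0,0,0,-0.11,-0.02,0.55,0],
  [0,0,0,-0.11,-0.02,0.7,0],
  [0,0,0,-0.11,-0.02,0.7,0],
])

```text
time_s: 7.52
position: [0.536, -0.1235, 0.0933]
tcp_rot: [[0.197, 0.98, -0.003], [0.98, -0.197, 0.001], [0.001, -0.003, -1.0]]
force: [0.5, -0.0, -1.4]
opening: 0.227
grasp_force: 29.9
```

Call:
send_rows([
  [0,0,0,0,0,0.15,0],
  [0,0,0,0,0,0.3,0],
  [0,0,0,0,0,0.45,0],
  [0,0,0,0,0,0.6,0],
  [0,0,0,0,0,0.7,0],
  [0,0,0,0,0,0.75,0],
  [0,0,0,0,0,0.77,0],
  [0,0,0,0,0,0.77,0],
])

```text
time_s: 8.18
position: [0.537, -0.1238, 0.0715]
tcp_rot: [[0.197, 0.98, -0.0], [0.98, -0.197, 0.0], [0.0, -0.0, -1.0]]
force: [-0.6, 1.2, -0.9]
opening: 0.227
grasp_force: 29.9
```

Call:
send_rows([
  [0,0,0,0,0,0.04,0],
  [0,0,0,0,0,0.07,0],
  [0,0,0,0,0,0.07,0],
])

```text
time_s: 8.43
position: [0.537, -0.1238, 0.0695]
tcp_rot: [[0.197, 0.98, 0.0], [0.98, -0.197, -0.0], [-0.0, 0.0, -1.0]]
force: [-0.7, -0.5, -2.6]
opening: 0.228
grasp_force: 29.9
```

Call:
send_rows([
  [0,0,0,0,0,0.03,0],
  [0,0,0,0,0,0.03,0],
  [0,0,0,0,0,0.03,0.25],
  [0,0,0,0,0,0.03,0.35],
  [0,0,0,0,0,0.03,0.5],
  [0,0,0,0,0,0.03,0.55],
  [0,0,0,0,0,-0.5,0.55],
  [0,0,0,0,0,-1.5,0.55],
  [0,0,0,0,0,-2.5,0.55],
  [0,0,0,0,0,-3.5,0.55],
  [0,0,0,0,0,-3.5,0.55],
  [0,0,0,0,0,-3.5,0.55],
])

```text
time_s: 9.43
position: [0.5382, -0.1243, 0.1764]
tcp_rot: [[0.197, 0.98, 0.004], [0.98, -0.197, -0.002], [-0.001, 0.005, -1.0]]
force: [-0.4, 0.3, -0.4]
opening: 0.547
grasp_force: 0.0
```

Run:
```python
from h import *
from rig import *
s=read_state(); c=optics.capture("wrist")
a=cv2.resize(c["image"][130:300,160:400],None,fx=2.3,fy=2.3,interpolation=cv2.INTER_CUBIC)
np.savez("w6.npz",E=wcam(s,c),K=c["intrinsics"],k1=c["k1"])
c=optics.capture("top"); im=c["image"]
b=cv2.resize(im[200:242,265:365],(552,232),interpolation=cv2.INTER_CUBIC)
b=cv2.resize(im[175:240,205:355],(552,239),interpolation=cv2.INTER_CUBIC) # scale 3.68
cv2.imwrite("pics/w6b.png",cv2.convertScaleAbs(np.vstack([cv2.resize(a,(552,391)),b[:209+30]])[:600],alpha=1.6))
print(s["position"],s["force"],s["time_s"])
print(delta(s,(.4905,.0735,.20),-42))
```

```text
[ 0.53823899 -0.12434035  0.17635577] [-0.36761117  0.31258896 -0.43477783] 9.4333
[0.055, -0.002, 6.133, 6.152, -2.853, -0.808]
```

View pics/w6b.png

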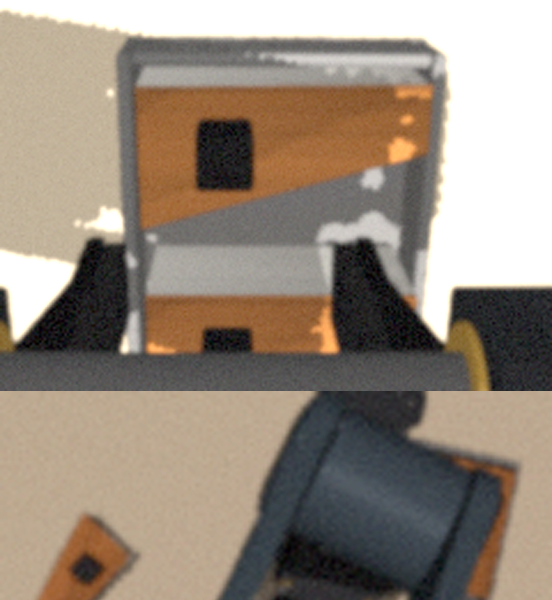

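Run:
```python
from h import *
w=np.load("w6.npz"); f=lambda u,v,z=.066:at((160+(u+.5)/2.3-.5,130+(v+.5)/2.3-.5),z,w["K"],w["k1"],w["E"])
A=[f(*p) for p in[(136,87),(142,228),(434,87),(427,153)]]
o,yaw,r=fit(CAN[:4],A); print("a",o,yaw,r,wt(o)*1e3)
p=[f(147,295),f(415,297)]; print([wt(q)*1e3 for q in p])
th=np.radians(yaw);R=np.array([[np.cos(th),-np.sin(th)],[np.sin(th),np.cos(th)]])
print("packed1 edge in a frame",[R.T@(q-o)*1e3 for q in p])
rim=[f(122,50,.04),f(438,50,.04)]; print("rim in a frame",[R.T@(q-o)*1e3 for q in rim])
```

```text
a [ 0.55850493 -0.12680527] 168.7729201115912 [[-0.7, 0.2], [-0.8, -0.0], [0.4, 0.3], [1.0, -0.4]] [ -0.27147151 -61.43893585]
[array([53.01356969,  2.95795869]), array([-54.22430775,   4.43023636])]
packed1 edge in a frame [array([53.3669557 , 64.32902674]), array([-53.86896113,  65.93778441])]
rim in a frame [array([ 62.42153568, -29.37953297]), array([-62.30802482, -29.08299777])]
```

Run:
```python
from h import *
from rig import *
print(delta(read_state(),(.4918,.0725,.10),-42))
```

```text
[-0.019, 0.001, 6.133, 6.113, -2.732, 2.467]
```

Call:
send_rows([
  [0,0,0.6,0.6,-0.27,0,0.55],
  [0,0,1.6,1.6,-0.7,0,0.55],
  [0,0,2.8,2.8,-1.25,0,0.55],
  [0,0,4,4,-1.79,0,0.55],
  [0,0,5.1,5.1,-2.28,0.3,0.55],
  [0,0,6,5.9,-2.64,1,0.55],
  [0,0,6.13,6.11,-2.73,1.9,0.55],
  [0,0,6.13,6.11,-2.73,2.47,0.55],
  [0,0,6.13,6.11,-2.73,2.47,0.55],
  [0,0,6.13,6.11,-2.73,2.47,0.55],
  [0,0,6.13,6.11,-2.73,2.47,0.55],
])

```text
time_s: 10.45
position: [0.4929, 0.0717, 0.1003]
tcp_rot: [[0.669, 0.743, -0.001], [0.743, -0.669, 0.0], [-0.0, -0.0, -1.0]]
force: [0.1, -0.1, -0.4]
opening: 0.551
grasp_force: 0.0
```

Run:
```python
from h import *
from rig import *
s=read_state(); c=optics.capture("wrist")
cv2.imwrite("pics/w7b.png",cv2.convertScaleAbs(cv2.resize(c["image"][140:340,130:390],None,fx=3,fy=3,interpolation=cv2.INTER_CUBIC),alpha=1.6))
np.savez("w7.npz",E=wcam(s,c),K=c["intrinsics"],k1=c["k1"])
print(s["position"],s["time_s"],delta(s,(.4918,.0725,.10),-42))
```

```text
[0.49292138 0.07168687 0.1002873 ] 10.45 [-0.005, 0.004, -0.004, -0.005, -0.046, 0.01]
```

View pics/w7b.png

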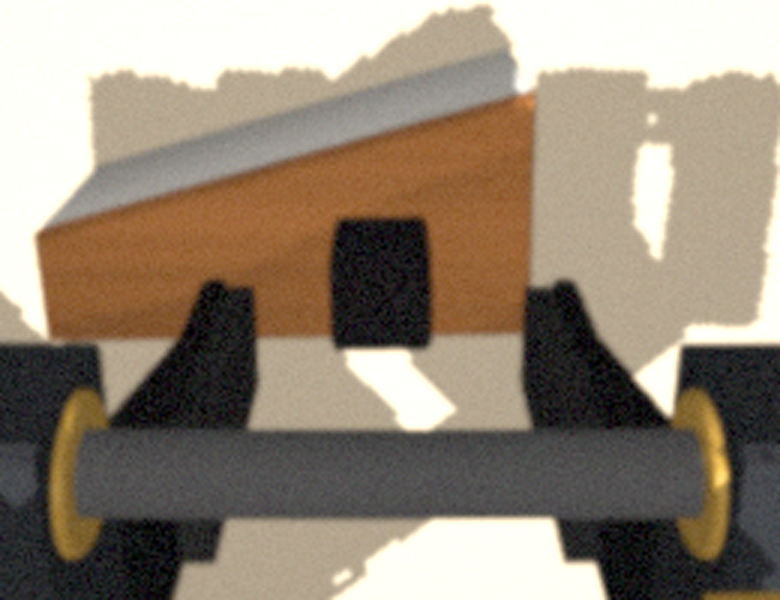

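Run:
```python
from h import *
from rig import *
w=np.load("w7.npz"); f=lambda u,v,z=.06:at((130+(u+.5)/3-.5,140+(v+.5)/3-.5),z,w["K"],w["k1"],w["E"])
B=[f(*p) for p in[(530,331),(537,97),(50,339),(38,232)]]
o,yaw,r=fit(CAN[:4],B);th=np.radians(yaw);k=o+.022*np.array([np.cos(th),np.sin(th)]); print(o,yaw,r,k)
n=[f(334,346,.086),f(430,346,.086)]; m=[f(336,219,.06),f(428,219,.06)]
print("near edge",n,"far",m)
s=read_state(); print(delta(s,(*k,.0635),yaw))
```

```text
[0.47491238 0.08739702] -41.27828352362307 [[-0.1, -1.0], [1.2, 0.3], [-0.3, 0.3], [-0.8, 0.5]] [0.4914457  0.07288325]
near edge [array([0.47789982, 0.07273068]), array([0.4919764 , 0.06004263])] far [array([0.48877125, 0.08575091]), array([0.5035739 , 0.07240094])]
[0.009, -0.006, -0.151, -0.011, -0.08, 1.245]
```

Call:
send_rows([
  [0,0,-0.15,-0.01,-0.08,0.3,0.55],
  [0,0,-0.15,-0.01,-0.08,0.8,0.55],
  [0,0,-0.15,-0.01,-0.08,1.23,0.55],
  [0,0,-0.15,-0.01,-0.08,1.23,0.55],
  [0,0,-0.15,-0.01,-0.08,1.23,0],
  [0,0,-0.15,-0.01,-0.08,1.23,0],
  [0,0,-0.15,-0.01,-0.08,1.23,0],
  [0,0,-0.15,-0.01,-0.08,1.23,0],
  [0,0,-0.15,-0.01,-0.08,1.23,0],
  [0,0,-0.15,-0.01,-0.08,1.23,0],
  [0,0,-0.15,-0.01,-0.08,1.23,0],
  [0,0,-0.15,-0.01,-0.08,1.23,0],
])

```text
time_s: 11.5
position: [0.4913, 0.0732, 0.0641]
tcp_rot: [[0.659, 0.752, 0.001], [0.752, -0.659, -0.0], [0.001, 0.001, -1.0]]
force: [-0.0, -1.1, 6.2]
opening: 0.224
grasp_force: 30.0
```

Call:
send_rows([
  [0,0,0,0,0,-0.3,0],
  [0,0,0,0,0,-0.9,0],
  [0,0,0,0,0,-1.8,0],
  [0,0,0,0,0,-2.8,0],
  [0,0,0,0,0,-3.7,0],
  [0,0,0,0,0,-4.5,0],
  [0,0,0,0,0,-4.5,0],
  [0,0,0,0,0,-4.5,0],
])

```text
time_s: 12.17
position: [0.4909, 0.0735, 0.1995]
tcp_rot: [[0.659, 0.752, 0.002], [0.752, -0.659, -0.0], [0.001, 0.002, -1.0]]
force: [-0.7, -0.7, -3.7]
opening: 0.229
grasp_force: 30.0
```

Run:
```python
from h import *
from rig import *
s=read_state(); print(s["position"],s["grasp_force"],s["opening"],delta(s,(.5735,-.1730,.198),-11.25))
```

```text
[0.49085575 0.07354785 0.19945856] 29.997256938368082 0.22878479694028978 [0.022, -0.011, -5.996, -4.365, 7.488, 0.054]
```

Call:
send_rows([
  [0,0,-0.3,-0.2,0.35,0,0],
  [0,0,-0.9,-0.64,1.1,0,0],
  [0,0,-1.6,-1.17,2,0,0],
  [0,0,-2.4,-1.75,3,0,0],
  [0,0,-3.2,-2.33,4,0,0],
  [0,0,-4,-2.91,5,0,0],
  [0,0,-4.8,-3.5,6,0,0],
  [0,0,-5.5,-4,6.86,0,0],
  [0,0,-5.9,-4.27,7.33,0,0],
  [0,0,-6,-4.36,7.49,0,0],
  [0,0,-6,-4.36,7.49,0,0],
  [0,0,-6,-4.36,7.49,0,0],
  [0,0,-6,-4.36,7.49,0,0],
])

```text
time_s: 13.25
position: [0.5721, -0.171, 0.1974]
tcp_rot: [[0.194, 0.981, -0.003], [0.981, -0.194, 0.002], [0.002, -0.004, -1.0]]
force: [-0.3, 0.2, -3.1]
opening: 0.223
grasp_force: 30.0
```

Run:
```python
from h import *
from rig import *
s=read_state(); print(s["position"],s["force"],delta(s,(.5735,-.1730,.145),-11.25))
```

```text
[ 0.5721142  -0.1710029   0.19744619] [-0.34326145  0.17689775 -3.09163365] [-0.04, -0.019, 0.009, -0.059, 0.064, 1.748]
```

Call:
send_rows([
  [0,0,0,-0.06,0.06,0.5,0],
  [0,0,0,-0.06,0.06,1.1,0],
  [0,0,0,-0.06,0.06,1.7,0],
  [0,0,0,-0.06,0.06,2,0],
  [0,0,0,-0.06,0.06,2,0],
  [0,0,0,-0.06,0.06,2,0],
])

```text
time_s: 13.75
position: [0.5746, -0.1741, 0.1384]
tcp_rot: [[0.194, 0.981, -0.001], [0.981, -0.194, 0.001], [0.0, -0.001, -1.0]]
force: [0.7, 0.2, -2.4]
opening: 0.226
grasp_force: 30.0
```

Run:
```python
from h import *
from rig import *
s=read_state(); c=optics.capture("wrist")
w=cv2.resize(c["image"][130:280,140:400],None,fx=3,fy=3,interpolation=cv2.INTER_CUBIC)
cv2.imwrite("pics/w8b.png",cv2.convertScaleAbs(w,alpha=1.6))
np.savez("w8.npz",E=wcam(s,c),K=c["intrinsics"],k1=c["k1"])
print(s["position"],s["time_s"],s["force"],delta(s,(.5735,-.1730,.137),-11.25))
```

```text
[ 0.57459205 -0.17412505  0.13840863] 13.75 [ 0.69471637  0.23977889 -2.44555436] [-0.014, -0.005, 0.014, 0.03, -0.043, 0.047]
```

View pics/w8b.png

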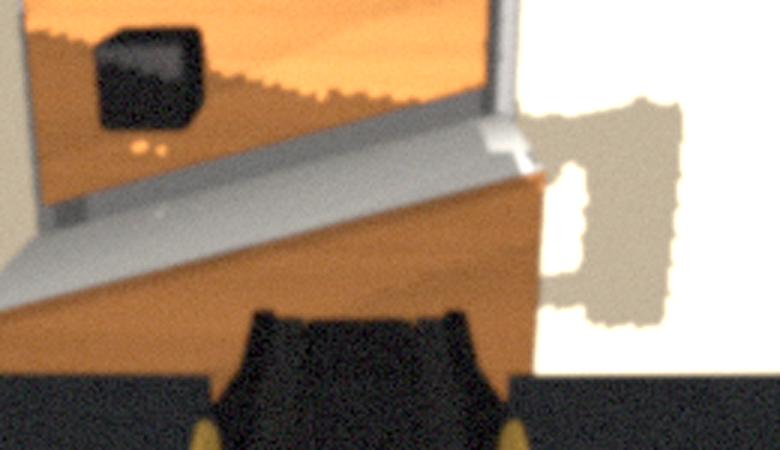

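Run:
```python
from h import *
w=np.load("w8.npz"); f=lambda u,v,z:at((140+(u+.5)/3-.5,130+(v+.5)/3-.5),z,w["K"],w["k1"],w["E"])
a=[f(42,205,.066),f(488,87,.066)]; b=[f(40,235,.0819),f(485,120,.0819)]; bl=[f(0,309,.1349),f(540,176,.1349)]
th=np.radians(168.77);R=np.array([[np.cos(th),-np.sin(th)],[np.sin(th),np.cos(th)]])
o=np.array([.5585,-.1268])
g=lambda p:R.T@(p-o)*1e3
for n,q in(("a edge",a),("b bev",b),("b lid",bl)):
    P=[g(p) for p in q]; print(n,P,"slope",(P[0][1]-P[1][1])/(P[0][0]-P[1][0]),"y at x=0",P[0][1]-.2727*P[0][0],P[1][1]-.2727*P[1][0])
k=g(np.array([.57459,-.17413]));print("tcp",k, "b slope y0 by TCP",k[1]-20.5-.2727*(k[0]+22))
```

```text
a edge [array([54.60905895, 35.76572692]), array([-55.13691859,   6.04805576])] slope 0.27078597168646906 y at x=0 20.87383654848192 21.083893456794254
b bev [array([50.43357573, 37.95482211]), array([-52.69614958,  10.37499599])] slope 0.2674284842249173 y at x=0 24.201586006528863 24.74523598039071
b lid [array([41.0864498 , 33.16729725]), array([-55.90108827,   7.81168731])] slope 0.26143162760547345 y at x=0 21.963022388240333 23.055914084886734
tcp [-24.99935046  43.2902931 ] b slope y0 by TCP 23.608215968277594
```

Call:
send_rows([
  [0,0,0,0.02,-0.03,0.1,0],
  [0,0,0,0.02,-0.03,0.25,0],
  [0,0,0,0.02,-0.03,0.4,0],
  [0,0,0,0.02,-0.03,0.55,0],
  [0,0,0,0.02,-0.03,0.65,0],
  [0,0,0,0.02,-0.03,0.65,0],
])

```text
time_s: 14.3
position: [0.5735, -0.1743, 0.1181]
tcp_rot: [[0.195, 0.981, -0.002], [0.981, -0.195, 0.001], [0.0, -0.002, -1.0]]
force: [-0.7, -0.3, -3.5]
opening: 0.226
grasp_force: 30.0
```

No contact; it is below the neighbours' lids. Continue.

Call:
send_rows([
  [0,0,0,0,0,0.2,0],
  [0,0,0,0,0,0.4,0],
  [0,0,0,0,0,0.55,0],
  [0,0,0,0,0,0.7,0],
  [0,0,0,0,0,0.8,0],
  [0,0,0,0,0,0.8,0],
])

```text
time_s: 14.8
position: [0.5736, -0.1742, 0.0941]
tcp_rot: [[0.195, 0.981, -0.002], [0.981, -0.195, 0.001], [0.0, -0.002, -1.0]]
force: [-0.1, -0.4, -2.2]
opening: 0.227
grasp_force: 30.0
```

Call:
send_rows([
  [0,0,0,0,0,0.15,0],
  [0,0,0,0,0,0.3,0],
  [0,0,0,0,0,0.45,0],
  [0,0,0,0,0,0.6,0],
  [0,0,0,0,0,0.7,0],
  [0,0,0,0,0,0.74,0],
  [0,0,0,0,0,0.74,0],
])

```text
time_s: 15.38
position: [0.5739, -0.1743, 0.0724]
tcp_rot: [[0.195, 0.981, -0.001], [0.981, -0.195, 0.0], [0.0, -0.001, -1.0]]
force: [0.8, -0.0, -2.9]
opening: 0.226
grasp_force: 30.0
```

Call:
send_rows([
  [0,0,0,0,0,0.04,0],
  [0,0,0,0,0,0.08,0],
  [0,0,0,0,0,0.1,0],
  [0,0,0,0,0,0.1,0],
])

```text
time_s: 15.72
position: [0.5743, -0.1746, 0.0702]
tcp_rot: [[0.195, 0.981, 0.0], [0.981, -0.195, -0.0], [-0.0, 0.001, -1.0]]
force: [-0.3, -0.1, -1.5]
opening: 0.226
grasp_force: 30.0
```

Call:
send_rows([
  [0,0,0,0,0,0.02,0],
  [0,0,0,0,0,0.02,0],
  [0,0,0,0,0,0.02,0.25],
  [0,0,0,0,0,0.02,0.35],
  [0,0,0,0,0,0.02,0.5],
  [0,0,0,0,0,0.02,0.55],
  [0,0,0,0,0,-0.5,0.55],
  [0,0,0,0,0,-1.5,0.55],
  [0,0,0,0,0,-2.5,0.55],
  [0,0,0,0,0,-3.5,0.55],
  [0,0,0,0,0,-4,0.55],
  [0,0,0,4,0,-4,0.55],
  [0,0,0,4,0,-4,0.55],
  [0,0,0,4,0,-4,0.55],
  [0,0,0,4,0,-4,0.55],
  [0,0,0,4,0,-4,0.55],
])

```text
time_s: 17.05
position: [0.5975, -0.0546, 0.1897]
tcp_rot: [[0.191, 0.982, -0.0], [0.982, -0.191, -0.0], [-0.0, -0.0, -1.0]]
force: [-0.1, -1.3, 0.2]
opening: 0.552
grasp_force: 0.0
```

Run:
```python
from h import *
from rig import *
s=read_state(); print(s["position"],s["force"],s["time_s"])
w=optics.capture("wrist"); t=optics.capture("scene"); im=t["image"]
a=cv2.resize(w["image"],(512,384)); b=cv2.resize(im[125:205,195:290],None,fx=2.6,fy=2.6,interpolation=cv2.INTER_CUBIC)
out=np.zeros((384,512+b.shape[1],3),np.uint8); out[:,:512]=a; out[:b.shape[0],512:]=b
cv2.imwrite("pics/w9.png",cv2.convertScaleAbs(out,alpha=1.5))
```

```text
[ 0.59753166 -0.05463707  0.18972545] [-0.13088726 -1.26098856  0.2283319 ] 17.05
```

View pics/w9.png

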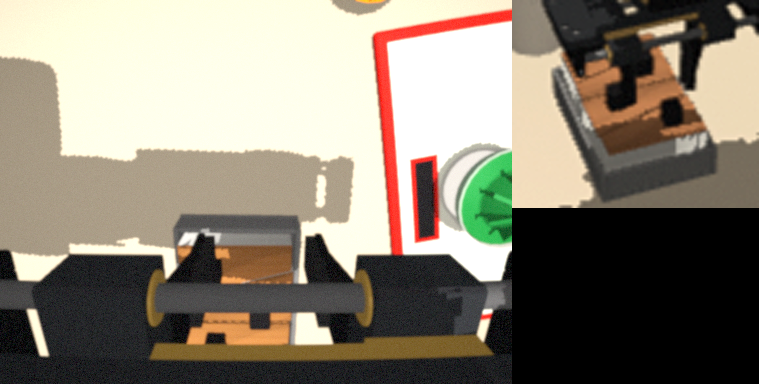

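```bash
python3 -c "
from rig import bot
print(bot.hand_in())"
```

```text
the job is handed in; nothing more can be done
None
```

Both canisters were set down head to tail in the tray's empty half and released without a drop, and the job is handed in at about 17 s; I have no verdict back, but they seemed flat in the last picture, and I viewed 12 pictures, over the limit of 10, because I miscounted.

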